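# Sweep copper slugs through the gate into the slot

### The arm

A 6-joint arm with a two-finger parallel gripper is mounted at the origin on the work surface. World frame = base frame: x ahead of the robot, y to its left, z up, the work surface at z = 0. Lengths are in m, angles in rad, forces in N, time in s.
With the tool pointing down it reaches from about 0.35 to 0.875 m from the base axis. Payload 15.5 kg.
Tool frame: the origin (TCP) lies midway between the tips of the shut fingers; the grasp point (between the pads) lies 19 mm behind it; z points along the fingers, y is the line along which they close (so a half turn about z gives the same grasp; the last joint's range is limited). The gripper opens to 85 mm and grips with 20 to 120 N. Pads are 22 mm wide; open, the fingers measure 114 mm over their backs; the gripper's body (76 mm by 85 mm) begins 54 mm behind the grasp point. The pads swing forward as they close: fully open they stand 13 mm farther back than shut.
Start: joints at [-1.298, 0.494, 1.345, -0, 1.302, -0.096], TCP at [0.225, -0.583, 0.231] pointing down, gripper open.
Joint ranges: [-2.91, 2.91], [-0.82, 2.16], [0.22, 2.67], [-1.22, 4.37], [0.12, 2.79], [-3.08, 3.08]. Speed limits (rad/s): [1.89, 1.89, 2.57, 3.01, 3.01, 3.01].

### API

Orientations are given as a unit quaternion [w, x, y, z].
In Python, from cell import * gives the robot as it stands.
- The arm moves only by the tool carry_out, never from a script. Its argument "steps" is one flat list of numbers, 6 for each row, row after row: the shift along the tool's x, y, z in cm, then the turn, a rotation vector about the tool's x, y, z in rad. A call has 1 to 20 rows; each row is the pose to reach, as a shift and turn from the pose commanded when the call began, along the tool's axes at that moment; what a row does not reach only later rows make up. A row lasts 1/12 s, in which the tool goes at most 41.7 mm and 7.16 degrees, less where a joint would pass 70% of its speed; a pose out of reach is approached as far as the arm can. A call with a gripper value outside its range is refused whole. "jaw" is the gripper's target within -1 to 1 (fully open at 1, half-way at 0, shut at -1), set as the call begins (left out, the last holds). The fingers move at their own pace and stop on an object; "force" is the grip in N (left out, the last holds). Time passes only in rows, so rows that repeat a pose let the fingers close. It gives the time, the measured TCP pose, the force, the opening and the grip force at its end, in the units of the state.
- observe(): the state, without advancing time (a new reading comes with each control period).
- get_image(name): name is "scene" or "top"; returns the picture (400x640x3 uint8, red, green, blue); there is no depth.
- camera_params(name): a dict with "fx", "fy", "cx", "cy" (pixels), "distortion" ([k1, k2, p1, p2, k3] as OpenCV has them; the pictures are not rectified), "xyz" and "rotation" of the camera in the world. Camera axes: x right, y down, z forward; pixel columns grow to the right and rows downward; lengths in m; the calibration is good to about 2 mm. A picture is of the moment at which its call begins. camera_params takes no time and is no camera call.
- job_done(): hands the job in; it is judged then, once.
Trained networks look in the newest picture that a camera, given by its name, has taken for a name from the list of things; names that differ only in an ending like _2 or _b are one class to them, and where a whole thing is asked for, a point or a joint stands for the part that bears it (a point fixed in the world has none). Each returns a list of dicts, best first, with "score" (0 to 1); they miss things now and then, are a little off and sometimes report something else, mostly with a low value. They report only what shows in the picture. A call takes as long as a camera call. They do not tell look-alikes from the thing itself.
- boxes_of(target, camera): "bbox" ([left, top, right, bottom] as shares, 0 to 1, of the picture: columns of its width, rows of its height, round what is visible of it).
- trace(target, camera): "region" (400x640 bool, what is visible of it) and "bbox" ([left, top, right, bottom] as shares, 0 to 1, of the picture: columns of its width, rows of its height, round what is visible of it).
The state is a dict: "t": time; "q": joint angles; "qvel": joint speeds; "joint_torque": joint torques, N m; "position": TCP position; "orientation": TCP orientation; "wrist_force": force on the tool from outside, world axes, zero at the start; "ft_torque": the same for the moment, N m; "opening": opening from 0.0 (shut) to 1.0 (fully open); "grasp_force": force on a finger pad.
Only numpy, scipy, OpenCV 4.12 (cv2) and the standard library are available. Lean on these libraries where they do the work, as an engineer would, in place of code of your own. Each camera call takes 0.05 s, during which the arm holds its last target. There are 200 camera calls.

### The job

Sweep the three copper slugs along the floor of the tray with your fingertips, through the narrow red gate and fully into the slot behind it, one at a time. Push them gently and do not pinch or lift them; leave the steel punch standing in the tray and everything else on the bench where it is.

Things in the scene. Friction and masses are not known exactly. Their poses are not given: they have to be found in the camera images.
- tray: fixed sweep tray, 350 mm long (x) by 188 mm wide (y); origin: centre of its underside, on the bench; x runs from the open basin to the slot (sweep direction), z up. Grey floor 6 mm thick. All its walls (dark rim, red funnel and slot) stand only 8 mm above the floor: fingertips higher than that pass over them and still meet the slugs. Two red wings close from x = 2 mm at the rim to the gate at 45 mm.
- gate (a point): middle of the gate on the floor (6 mm above the bench), axes as the tray. The slot begins here and runs 125 mm along x to a closed end: 41 mm wide, red walls 8 mm thick and 8 mm high, white floor level with the tray floor; it takes the three slugs in single file (96 mm). A slug is fully inside when its centre is 16 mm or more beyond this point.
- slug1_mid (a point): copper slug, an upright cylinder 32 mm in diameter, 20 mm high, about 0.14 kg, standing on the tray floor and sliding easily; the point is its centre (10 mm above its underside). The three slugs are alike.
- slug2_mid (a point): copper slug, an upright cylinder 32 mm in diameter, 20 mm high, about 0.14 kg, standing on the tray floor and sliding easily; the point is its centre (10 mm above its underside). The three slugs are alike.
- slug3_mid (a point): copper slug, an upright cylinder 32 mm in diameter, 20 mm high, about 0.14 kg, standing on the tray floor and sliding easily; the point is its centre (10 mm above its underside). The three slugs are alike.
- punch_mid (a point): polished steel doming punch standing in the tray, 26 mm in diameter, 57 mm high with a rounded top; not to be moved. The point is 28 mm above its foot.
- hammer: wooden-handled hammer, about 270 mm long, lying on the bench to the right of the tray; leave alone. Origin at its underside.
- tin: blue open tin, 70 mm across, 85 mm high, on the right; leave alone. Origin at its underside.
- jar: amber jar with a brass cap, 66 mm across, 85 mm high, on the left; leave alone. Origin at its underside.
- bench_block: steel block 75 x 75 x 22 mm on the left; leave alone. Origin at its underside.
Mind the look-alikes: they are no part of the job. Leave any yellow look-alike of the part that bears slug2_mid alone. Leave any purple look-alike of the part that bears slug1_mid alone.

How it is judged:
On the way, in this order (a step that is already met when the one before it is completed fails the run):
1. one slug is fully in the slot, alone (((x of slug1_mid in the frame of gate between 0.013 and 0.125 m and y of slug1_mid in the frame of gate between -0.012 and 0.012 m and z of slug1_mid in the frame of gate below 0.015 m and angle between slug1_mid's own z axis and vertical below 0.2 rad) or (x of slug2_mid in the frame of gate between 0.013 and 0.125 m and y of slug2_mid in the frame of gate between -0.012 and 0.012 m and z of slug2_mid in the frame of gate below 0.015 m and angle between slug2_mid's own z axis and vertical below 0.2 rad) or (x of slug3_mid in the frame of gate between 0.013 and 0.125 m and y of slug3_mid in the frame of gate between -0.012 and 0.012 m and z of slug3_mid in the frame of gate below 0.015 m and angle between slug3_mid's own z axis and vertical below 0.2 rad))), for 0.2 s.
2. a second slug has joined it ((((x of slug1_mid in the frame of gate between 0.013 and 0.125 m and y of slug1_mid in the frame of gate between -0.012 and 0.012 m and z of slug1_mid in the frame of gate below 0.015 m and angle between slug1_mid's own z axis and vertical below 0.2 rad) and (x of slug2_mid in the frame of gate between 0.013 and 0.125 m and y of slug2_mid in the frame of gate between -0.012 and 0.012 m and z of slug2_mid in the frame of gate below 0.015 m and angle between slug2_mid's own z axis and vertical below 0.2 rad)) or ((x of slug1_mid in the frame of gate between 0.013 and 0.125 m and y of slug1_mid in the frame of gate between -0.012 and 0.012 m and z of slug1_mid in the frame of gate below 0.015 m and angle between slug1_mid's own z axis and vertical below 0.2 rad) and (x of slug3_mid in the frame of gate between 0.013 and 0.125 m and y of slug3_mid in the frame of gate between -0.012 and 0.012 m and z of slug3_mid in the frame of gate below 0.015 m and angle between slug3_mid's own z axis and vertical below 0.2 rad)) or ((x of slug2_mid in the frame of gate between 0.013 and 0.125 m and y of slug2_mid in the frame of gate between -0.012 and 0.012 m and z of slug2_mid in the frame of gate below 0.015 m and angle between slug2_mid's own z axis and vertical below 0.2 rad) and (x of slug3_mid in the frame of gate between 0.013 and 0.125 m and y of slug3_mid in the frame of gate between -0.012 and 0.012 m and z of slug3_mid in the frame of gate below 0.015 m and angle between slug3_mid's own z axis and vertical below 0.2 rad)))), for 0.2 s.
3. all three slugs are in the slot (x of slug1_mid in the frame of gate between 0.013 and 0.125 m and y of slug1_mid in the frame of gate between -0.012 and 0.012 m and z of each of slug1_mid, slug2_mid, slug3_mid in the frame of gate below 0.015 m and angle between each of slug1_mid, slug2_mid, slug3_mid's own z axis and vertical below 0.2 rad and x of slug2_mid in the frame of gate between 0.013 and 0.125 m and y of slug2_mid in the frame of gate between -0.012 and 0.012 m and x of slug3_mid in the frame of gate between 0.013 and 0.125 m and y of slug3_mid in the frame of gate between -0.012 and 0.012 m), for 0.2 s.
At the end, for the whole second after the job is handed in: All three slugs stand flat on the floor of the slot, at rest, their centres at least 13 mm beyond the gate; the punch still stands in the tray within 15 mm of its place (all of step 3 and linear speed of each of slug1, slug2, slug3 below 0.02 m/s and distance of punch_mid from where it was at the start of the episode below 0.015 m and angle between punch_mid's own z axis and vertical below 0.2 rad); the robot touches nothing.
It fails at once if a slug is lifted more than 7 mm off the tray floor or tipped up (z of any of slug1_mid, slug2_mid, slug3_mid in the frame of gate above 0.017 m or angle between any of slug1_mid, slug2_mid, slug3_mid's own z axis and vertical above 0.5 rad).
It fails at once if a slug is pressed or pinched with more than 20 N (contact force between the fingers and slug1 above 20 N or contact force between the fingers and slug2 above 20 N or contact force between the fingers and slug3 above 20 N).
It fails at once if the steel punch is moved more than 15 mm or tipped (distance of punch_mid from where it was at the start of the episode above 0.015 m or angle between punch_mid's own z axis and vertical above 0.3 rad).
It fails at once if another thing on the bench is moved more than 20 mm (distance of any of hammer, tin, jar, bench_block from where it was at the start of the episode above 0.02 m).
It also fails if it takes over 72 s, if anything falls off the work surface, if the arm or the gripper's body presses on something with over 40 N, if the wrist force passes 120 N, or if a joint passes its speed limit or range.

## Working session

There is one attempt and no reset: what is moved stays moved. The work goes in short steps, Python scripts to look and compute and a tool call to move; the robot and the scene stay as the last step left them, time stands still between calls to the robot, and variables do not carry over. Pictures are saved under pics/ and viewed, at most 10 in all, crops included, and the job is handed in when it is done.

Besides the shell and the picture viewer there is one more tool, called after "Request:" by a JSON object that holds its "fn" and its "kwargs", one argument or row to a line. carry_out: Moves the arm, as the interface text tells. Its arguments: {"type":"object","properties":{"steps":{"type":"array","items":{"type":"number"}},"jaw":{"type":"number"},"force":{"type":"number"}},"required":["steps"]}

```bash
mkdir -p pics; ls; python3 - <<'E'
from cell import *
import cv2
for n in("top","scene"):
    im=get_image(n);cv2.imwrite(f"pics/{n}0.png",im[:,:,::-1]);print(n,camera_params(n))
s=observe();print(s)
E
```

```text
pics
top {'fx': 502.2561978051675, 'fy': 502.2561978051675, 'cx': 315.85258229569615, 'cy': 196.64943816388475, 'distortion': array([-0.04166851,  0.        ,  0.        ,  0.        ,  0.        ]), 'xyz': array([0.42965426, 0.02910442, 1.51335638]), 'rotation': array([ 0.02645238, -0.69728923,  0.71550147, -0.03384744])}
scene {'fx': 461.90759430067214, 'fy': 461.90759430067214, 'cx': 321.16969044240005, 'cy': 200.93647821074023, 'distortion': array([0.0465197, 0.       , 0.       , 0.       , 0.       ]), 'xyz': array([ 1.14314322, -0.44359273,  1.12548937]), 'rotation': array([-0.27000474,  0.86023895,  0.4108263 , -0.13530757])}
{'t': 0.1, 'q': array([-1.29850809e+00,  4.94138181e-01,  1.34604635e+00, -3.48677450e-05,
        1.30249408e+00, -9.54832350e-02]), 'qvel': array([ 0.00151487, -0.00059683, -0.00205997,  0.00192042, -0.00082868,
        0.0003688 ]), 'joint_torque': array([-1.24745284e-04, -8.83595324e+01, -3.84560502e+01, -3.57318049e-04,
        5.23350405e-03, -3.77376944e-05]), 'position': array([ 0.22462861, -0.58290477,  0.23075695]), 'orientation': array([-5.39377083e-04,  9.83139614e-01,  1.82855695e-01, -6.46803930e-05]), 'wrist_force': array([ 0.04048258, -0.00201044, -0.6378981 ]), 'ft_torque': array([ 0.01392715,  0.00686178, -0.00767402]), 'grasp_force': 0.0, 'opening': 0.9972122923545516}
```

View pics/top0.png

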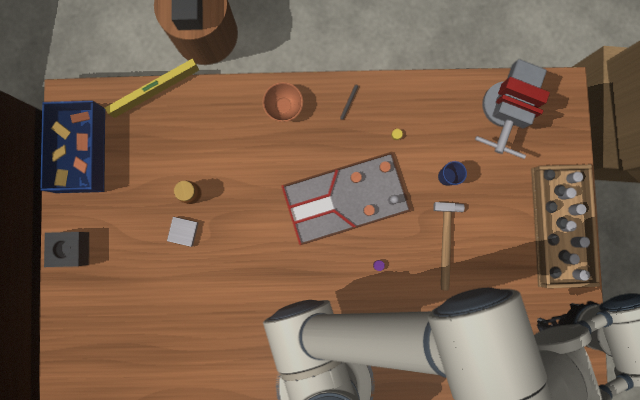

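View pics/scene0.png

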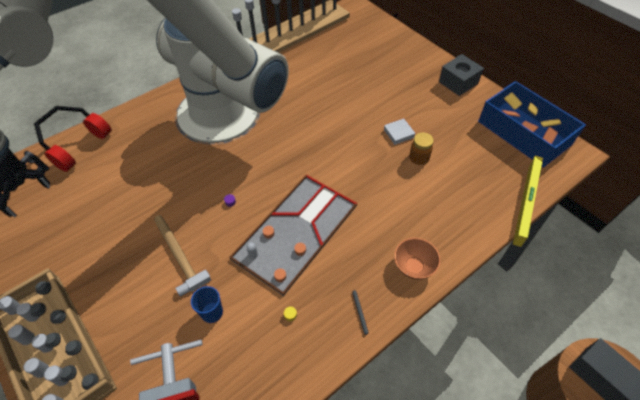

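Top view: three copper slugs stand in the tray at (357,177), (385,167) and (369,210), with the punch at (394,200). The yellow (397,133) and purple (379,265) look-alikes are outside the tray. The slot is white, around (312,208). The copper ones are the targets, so I'll confirm them with one crop and measure.

```bash
cat > h.py <<'E'
from cell import *
import numpy as np, cv2
from scipy.spatial.transform import Rotation as R
def cam(n):
    p=camera_params(n);q=p["rotation"]
    K=np.array([[p["fx"],0,p["cx"]],[0,p["fy"],p["cy"]],[0,0,1]])
    return K,p["distortion"],p["xyz"],(q if np.shape(q)==(3,3) else R.from_quat(np.roll(q,-1)).as_matrix())
def world(n,uv,z):
    K,d,o,M=cam(n)
    u=cv2.undistortPoints(np.array(uv,float).reshape(-1,1,2),K,d)[:,0]
    r=np.c_[u,np.ones(len(u))]@M.T
    return (o+r*((z-o[2])/r[:,2])[:,None])[:,:2]
def pix(n,X):
    K,d,o,M=cam(n)
    return cv2.projectPoints(np.array(X,float).reshape(-1,1,3),cv2.Rodrigues(M.T)[0],-M.T@o,K,d)[0][:,0]
E
python3 - <<'E'
from h import *
im=get_image("top")
c=im[145:250,275:420]
cv2.imwrite("pics/crop1.png",cv2.resize(c,None,fx=5,fy=5,interpolation=cv2.INTER_CUBIC)[:,:,::-1])
for n in("top","scene"):
  get_image(n)
  for t,z in(("slug1_mid",.018),("punch_mid",.034)):
    for d in trace(t,n):
        v,u=np.nonzero(d["region"]);print(n,t,round(d["score"],2),u.mean().round(1),v.mean().round(1),len(u),world(n,[[u.mean(),v.mean()]],z).round(4))
  for d in trace("tray",n):
        m=d["region"].astype(np.uint8);k=max(cv2.findContours(m,0,1)[0],key=len)
        b=cv2.boxPoints(cv2.minAreaRect(k));print(n,"tray",d["score"],b.round(1).tolist(),world(n,b,.014).round(4).tolist())
E
```

```text
top slug1_mid 0.44 368.3 209.4 89 [[ 0.515  -0.1439]]
top punch_mid 0.54 344.2 198.4 6902 [[ 0.5487 -0.0719]]
top tray 0.74 [[280.20001220703125, 184.89999389648438], [392.29998779296875, 150.3000030517578], [411.0, 210.8000030517578], [298.8999938964844, 245.39999389648438]] [[0.5958, 0.1179], [0.6927, -0.2233], [0.5078, -0.2723], [0.4135, 0.066]]
scene slug1_mid 0.61 268.4 230.9 130 [[ 0.5139 -0.144 ]]
scene slug1_mid 0.42 229.3 199.2 135 [[ 0.3514 -0.1706]]
scene punch_mid 0.47 251.9 250.4 132 [[ 0.5452 -0.218 ]]
scene tray 0.88 [[227.1999969482422, 257.79998779296875], [303.3999938964844, 160.6999969482422], [358.29998779296875, 203.8000030517578], [282.1000061035156, 300.8999938964844]] [[0.5112, -0.2784], [0.3695, 0.0901], [0.6017, 0.1146], [0.7053, -0.2356]]
```

View pics/crop1.png

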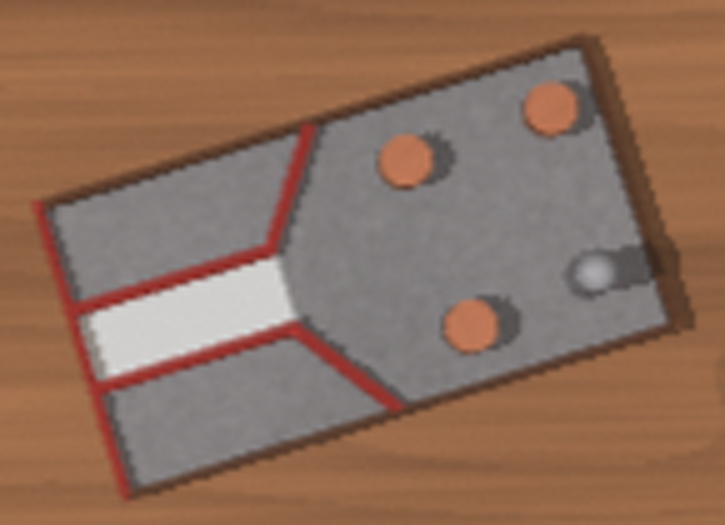

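The crop confirms three copper slugs inside the tray, no look-alikes among them. Next come exact positions by colour.

```bash
cat > m.py <<'E'
from h import *
def blobs(n,S=4):
    im=get_image(n); x0,y0,x1,y1=(275,145,420,250) if n=="top" else (225,170,360,300)
    c=cv2.resize(im[y0:y1,x0:x1],None,fx=S,fy=S,interpolation=cv2.INTER_CUBIC)
    h=cv2.cvtColor(c,cv2.COLOR_RGB2HSV).astype(int);H,s,v=h[...,0],h[...,1],h[...,2]
    cc=c.astype(int)
    tog=lambda uv:(np.array(uv)+.5)/S-.5+[x0,y0]
    cop=((H>4)&(H<14)&(s>100)&(cc[...,0]>175)).astype(np.uint8)
    wh=((s<40)&(v>185)).astype(np.uint8)
    out=[]
    nn,_,st,ce=cv2.connectedComponentsWithStats(cop)
    out=[(st[i,4]/S/S,tog(ce[i])) for i in range(1,nn) if st[i,4]>15*S*S]
    k=max(cv2.findContours(wh,0,1)[0],key=cv2.contourArea)
    return out,tog(cv2.boxPoints(cv2.minAreaRect(k))),c,cop
E
python3 - <<'E'
from m import *
for n in("top","scene"):
    o,b,c,cop=blobs(n)
    for a,p in o: print(n,round(a),p.round(1),world(n,[p],.026 if n=="top" else .02).round(4))
    w=world(n,b,.006);print("slot",w.round(4).tolist())
    if n=="top":
        e=w[1]-w[0];f=w[2]-w[1];L=e if np.hypot(*e)>np.hypot(*f) else f
        print(np.hypot(*e),np.hypot(*f),np.arctan2(L[1],L[0]),w.mean(0))
# tray edge hand picks (crop1, x5)
P=np.array([[40,205],[128,493],[585,40],[675,325],[310,125],[400,408],[275,250],[298,330]])
w=world("top",(P+.5)/5-.5+[275,145],.014);print(w.round(4).tolist())
for i,j in((0,1),(2,3),(4,5),(2,0),(3,1)):
    d=w[j]-w[i];print(i,j,np.hypot(*d).round(4),np.arctan2(d[1],d[0]).round(4))
E
```

```text
top 65 [384.8 166.2] [[ 0.643  -0.1969]]
top 67 [355.8 176.6] [[ 0.6137 -0.1088]]
top 69 [368.8 209.7] [[ 0.5138 -0.1443]]
slot [[0.5277, 0.0838], [0.5596, -0.0297], [0.5211, -0.0403], [0.4894, 0.073]]
0.11784844667698305 0.03984837593953909 -1.2969490797943948 [0.52445228 0.02172587]
scene 254 [331.5 176.3] [[0.4769 0.1158]]
scene 16 [344.9 181.5] [[0.5179 0.1345]]
scene 16 [253.3 193.2] [[ 0.3795 -0.1044]]
scene 16 [282.9 193.7] [[ 0.4364 -0.0372]]
scene 71 [267.8 229.9] [[ 0.5112 -0.1439]]
scene 194 [349.5 241.2] [[0.6834 0.0097]]
scene 128 [332.  249.9] [[ 0.6742 -0.0451]]
scene 79 [299.6 247.1] [[ 0.6116 -0.108 ]]
scene 70 [319.6 261.5] [[ 0.6805 -0.0933]]
scene 58 [305.5 273.9] [[ 0.6856 -0.1447]]
scene 87 [279.5 273.3] [[ 0.641  -0.1969]]
scene 84 [235.9 284.7] [[ 0.5958 -0.3036]]
scene 110 [259.5 295.2] [[ 0.6587 -0.2727]]
slot [[0.5215, -0.0419], [0.484, 0.0787], [0.5247, 0.0821], [0.56, -0.0373]]
[[0.5935, 0.1106], [0.42, 0.0619], [0.6856, -0.221], [0.5115, -0.2684], [0.6378, -0.0529], [0.4662, -0.1016], [0.5628, -0.0296], [0.5144, -0.042]]
0 1 0.1802 -2.8678
2 3 0.1804 -2.876
4 5 0.1784 -2.8651
2 0 0.3442 1.8419
3 1 0.3427 1.8413
```

```bash
cat > p.py <<'E'
from h import *
G=np.array([.540,-.0345]);A=1.842
def plan(wps):
    """wps: (gate x mm, gate y mm, z mm, tilt deg of tool x from sweep direction, rows) for the TCP; prints tool-frame rows"""
    s=observe();M=R.from_quat(np.roll(s["orientation"],-1));p0=s["position"]
    c,si=np.cos(A),np.sin(A);last=np.zeros(6);out=[]
    for x,y,z,t,n in wps:
        g=G+np.array([[c,-si],[si,c]])@[x/1e3,y/1e3]
        h=A+np.radians(t);T=R.from_matrix([[np.cos(h),np.sin(h),0],[np.sin(h),-np.cos(h),0],[0,0,-1]])
        r=np.r_[M.inv().apply(np.r_[g,z/1e3]-p0)*100,(M.inv()*T).as_rotvec()]
        out+=[last+(r-last)*k/n for k in range(1,n+1)];last=r
    for r in out: print(", ".join(f"{v:.2f}" for v in r[:3])+", "+", ".join(f"{v:.3f}" for v in r[3:])+",")
def tcp(x,y,t,back=0,d=22.6):
    a=np.radians(t);return x-(d+back)*np.cos(a),y-(d+back)*np.sin(a)
E
python3 - <<'E'
from p import *
plan([(*tcp(-91.5,-50.8,17,12),120,17,1)])
E
```

```text
54.01, -26.88, 11.13, -0.000, 0.000, -1.771,
```

Request:
{"fn": "carry_out", "kwargs": {
  "steps": [54.0,-26.9,11.1,0,0,-1.771,54.0,-26.9,11.1,0,0,-1.771,54.0,-26.9,11.1,0,0,-1.771,54.0,-26.9,11.1,0,0,-1.771,54.0,-26.9,11.1,0,0,-1.771,54.0,-26.9,11.1,0,0,-1.771,54.0,-26.9,11.1,0,0,-1.771,54.0,-26.9,11.1,0,0,-1.771,54.0,-26.9,11.1,0,0,-1.771,54.0,-26.9,11.1,0,0,-1.771,54.0,-26.9,11.1,0,0,-1.771,54.0,-26.9,11.1,0,0,-1.771,54.0,-26.9,11.1,0,0,-1.771,54.0,-26.9,11.1,0,0,-1.771,54.0,-26.9,11.1,0,0,-1.771,54.0,-26.9,11.1,0,0,-1.771,54.0,-26.9,11.1,0,0,-1.771,54.0,-26.9,11.1,0,0,-1.771,54.0,-26.9,11.1,0,0,-1.771],
  "jaw": -0.48
}}

```text
t: 2.23
position: [0.6313, -0.1389, 0.1205]
orientation: [0.0, 0.481, 0.877, -0.0]
wrist_force: [-0.5, -0.4, 1.0]
opening: 0.265
grasp_force: 0.0
```

```bash
python3 - <<'E'
from p import *
print(observe()["opening"],observe()["t"],observe()["q"])
plan([(*tcp(-91.5,-50.8,17,12),40,17,3)])
E
```

```text
0.2647703622334846 2.2333 [-3.08825840e-01  6.37849177e-01  1.40652062e+00 -1.96503773e-04
  1.09722172e+00 -8.75383544e-01]
0.01, 0.03, 2.68, -0.000, 0.000, -0.000,
0.01, 0.07, 5.37, -0.000, 0.000, -0.001,
0.02, 0.10, 8.05, -0.000, 0.000, -0.001,
```

Request:
{"fn": "carry_out", "kwargs": {
  "steps": [0,0.1,2.7,0,0,0,0,0.1,5.4,0,0,0,0,0.1,8.0,0,0,0,0,0.1,8.0,0,0,0]
}}

```text
t: 2.57
position: [0.6296, -0.1379, 0.0363]
orientation: [-0.003, 0.481, 0.876, -0.001]
wrist_force: [-1.9, -0.3, -0.8]
opening: 0.259
grasp_force: 0.0
```

```bash
python3 - <<'E'
from p import *
s=observe();print(s["position"])
a=get_image("scene")[180:310,220:370];b=get_image("top")[140:250,275:420]
a=cv2.resize(a,(600,520),interpolation=2)
cv2.imwrite("pics/c2.png",a[:,:,::-1])
cv2.imwrite("pics/c3.png",cv2.resize(b,(725,550),interpolation=2)[:,:,::-1])
q=pix("scene",[np.r_[s["position"]]]);print((q-[220,180])*4)
plan([(*tcp(-91.5,-50.8,17,12),15.5,17,5)])
E
```

```text
[ 0.62962951 -0.13790298  0.0363475 ]
[[298.0379825  299.37625417]]
0.00, 0.00, 0.50, -0.000, -0.000, -0.000,
0.00, 0.00, 1.00, -0.000, -0.000, -0.001,
0.00, 0.00, 1.50, -0.000, -0.001, -0.001,
0.00, 0.00, 2.00, -0.001, -0.001, -0.001,
0.00, 0.00, 2.50, -0.001, -0.001, -0.001,
```

View pics/c2.png

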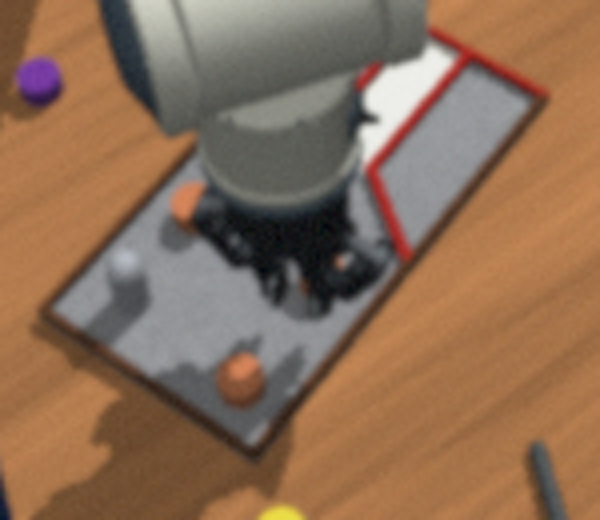

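The view shows both fingertips near (275,290) and (315,305), behind slug B (its orange shows at (340,262)). The other slugs and the punch are clear. Descending slowly.

Request:
{"fn": "carry_out", "kwargs": {
  "steps": [0,0,0.6,0,0,0,0,0,1.1,0,0,0,0,0,1.5,0,0,0,0,0,1.8,0,0,0,0,0,2.1,0,0,0,0,0,2.3,0,0,0,0,0,2.4,0,0,0,0,0,2.5,0,0,0,0,0,2.5,0,0,0]
}}

```text
t: 3.42
position: [0.6327, -0.1374, 0.0151]
orientation: [-0.0, 0.481, 0.877, -0.0]
wrist_force: [-0.2, 0.3, -0.0]
opening: 0.262
grasp_force: 0.0
```

```bash
python3 - <<'E'
from p import *
print(observe()["position"],observe()["wrist_force"])
t=17
plan([(*tcp(-91.5,-50.8,t,0),15.5,t,4),(*tcp(-20,0,t),15.5,t,14)])
E
```

```text
[ 0.63270892 -0.13744702  0.01513755] [-0.19255891  0.32674648 -0.03820407]
0.29, -0.02, -0.01, -0.000, -0.000, 0.000,
0.58, -0.05, -0.02, -0.000, -0.000, 0.000,
0.88, -0.07, -0.03, -0.000, -0.000, 0.000,
1.17, -0.10, -0.04, -0.000, -0.000, 0.000,
1.76, -0.29, -0.04, -0.000, -0.000, 0.000,
2.36, -0.49, -0.04, -0.000, -0.000, 0.000,
2.95, -0.69, -0.04, -0.000, -0.000, 0.000,
3.55, -0.89, -0.04, -0.000, -0.000, 0.000,
4.14, -1.08, -0.04, -0.000, -0.000, 0.000,
4.74, -1.28, -0.04, -0.000, -0.000, 0.000,
5.33, -1.48, -0.04, -0.000, -0.000, 0.000,
5.93, -1.68, -0.04, -0.000, -0.000, 0.000,
6.52, -1.87, -0.04, -0.000, -0.000, 0.000,
7.11, -2.07, -0.04, -0.000, -0.000, 0.000,
7.71, -2.27, -0.04, -0.000, -0.000, 0.000,
8.30, -2.47, -0.04, -0.000, -0.000, 0.000,
8.90, -2.66, -0.03, -0.000, -0.000, 0.000,
9.49, -2.86, -0.03, -0.000, -0.000, 0.000,
```

Request:
{"fn": "carry_out", "kwargs": {
  "steps": [0.3,0,-0.05,0,0,0,0.6,-0.05,-0.05,0,0,0,0.9,-0.05,-0.05,0,0,0,1.2,-0.1,-0.05,0,0,0,1.75,-0.3,-0.05,0,0,0,2.35,-0.5,-0.05,0,0,0,2.95,-0.7,-0.05,0,0,0,3.55,-0.9,-0.05,0,0,0,4.15,-1.1,-0.05,0,0,0,4.75,-1.3,-0.05,0,0,0,5.35,-1.5,-0.05,0,0,0,5.95,-1.7,-0.05,0,0,0,6.5,-1.85,-0.05,0,0,0,7.1,-2.05,-0.05,0,0,0,7.7,-2.25,-0.05,0,0,0,8.3,-2.45,-0.05,0,0,0,8.9,-2.65,-0.05,0,0,0,9.4,-2.8,-0.05,0,0,0,9.5,-2.85,-0.05,0,0,0]
}}

```text
t: 5.0
position: [0.5567, -0.0721, 0.0158]
orientation: [-0.0, 0.481, 0.877, -0.0]
wrist_force: [2.0, -0.3, 0.7]
opening: 0.262
grasp_force: 0.7
```

```bash
python3 - <<'E'
from p import *
s=observe();print(s["position"],s["wrist_force"],s["opening"])
a=get_image("scene")[180:310,220:370];b=get_image("top")[140:250,275:420]
v=np.hstack([cv2.resize(a,(450,390),interpolation=2),cv2.resize(b,(350,390),interpolation=2)])
cv2.imwrite("pics/c4.png",v[:,:,::-1])
t=17
plan([(*tcp(-20,0,t),15.5,t,1),(*tcp(98,0,t),15.5,t,18)])
E
```

```text
[ 0.55673069 -0.07205258  0.0157753 ] [ 1.97088673 -0.29946002  0.66377131] 0.2617478992861711
-0.04, -0.00, 0.03, -0.000, -0.000, 0.000,
0.59, 0.19, 0.03, -0.000, -0.000, 0.000,
1.22, 0.38, 0.03, -0.000, -0.000, 0.000,
1.84, 0.57, 0.03, -0.000, -0.000, 0.000,
2.47, 0.77, 0.03, -0.000, -0.000, 0.000,
3.10, 0.96, 0.03, -0.000, -0.000, 0.000,
3.72, 1.15, 0.03, -0.000, -0.000, 0.000,
4.35, 1.34, 0.03, -0.000, -0.000, 0.000,
4.98, 1.53, 0.03, -0.000, -0.000, 0.000,
5.60, 1.72, 0.03, -0.000, -0.000, 0.000,
6.23, 1.92, 0.03, -0.000, -0.000, 0.000,
6.86, 2.11, 0.03, -0.000, -0.000, 0.000,
7.48, 2.30, 0.03, -0.000, -0.000, 0.000,
8.11, 2.49, 0.03, -0.000, -0.000, 0.000,
8.74, 2.68, 0.03, -0.000, -0.000, 0.000,
9.36, 2.88, 0.03, -0.000, -0.000, 0.000,
9.99, 3.07, 0.03, -0.000, -0.000, 0.000,
10.62, 3.26, 0.03, -0.000, -0.000, 0.000,
11.25, 3.45, 0.03, -0.000, -0.000, 0.000,
```

View pics/c4.png

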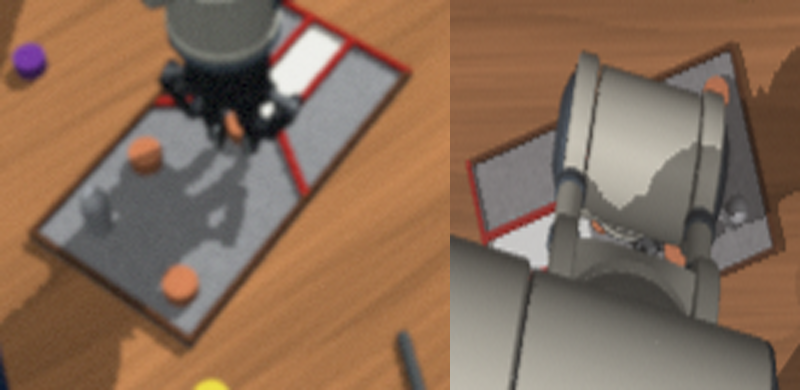

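The slug is seated in the notch between the fingertips at the gate (left half, orange at (235,125)). The wrist feels about 2 N. I'll push straight in.

Request:
{"fn": "carry_out", "kwargs": {
  "steps": [0.5,0.15,0,0,0,0,1.1,0.35,0,0,0,0,1.75,0.55,0,0,0,0,2.4,0.75,0,0,0,0,3.05,0.95,0,0,0,0,3.7,1.15,0,0,0,0,4.35,1.35,0,0,0,0,5.0,1.55,0,0,0,0,5.6,1.75,0,0,0,0,6.25,1.95,0,0,0,0,6.9,2.1,0,0,0,0,7.55,2.3,0,0,0,0,8.2,2.5,0,0,0,0,8.8,2.7,0,0,0,0,9.4,2.9,0,0,0,0,10.0,3.1,0,0,0,0,10.5,3.25,0,0,0,0,10.9,3.35,0,0,0,0,11.1,3.4,0,0,0,0,11.1,3.4,0,0,0,0]
}}

```text
t: 6.77
position: [0.5264, 0.0395, 0.0158]
orientation: [-0.0, 0.48, 0.877, -0.0]
wrist_force: [-0.3, 0.5, -0.2]
opening: 0.255
grasp_force: 0.0
```

```bash
python3 - <<'E'
from p import *
s=observe();print(s["position"],s["wrist_force"],s["opening"])
x,y=tcp(98,0,17,15)
plan([(x,y,15.5,17,3),(x,y,70,17,3)])
t=-17;print()
plan([(x,y,15.5,17,3),(x,y,70,17,2),(*tcp(-98.7,55.5,t,12),70,t,1)])
E
```

```text
[0.52635959 0.03953799 0.01578723] [-0.28159265  0.5083466  -0.24703388] 0.25511394739813886
-0.45, 0.01, 0.01, -0.000, -0.000, 0.000,
-0.91, 0.02, 0.02, -0.000, -0.000, 0.000,
-1.36, 0.03, 0.03, -0.000, -0.000, 0.000,
-1.36, 0.03, -1.79, -0.000, -0.000, 0.000,
-1.36, 0.03, -3.60, -0.000, -0.000, 0.000,
-1.36, 0.03, -5.42, -0.000, -0.000, 0.000,

-0.45, 0.01, 0.01, -0.000, -0.000, 0.000,
-0.91, 0.02, 0.02, -0.000, -0.000, 0.000,
-1.36, 0.03, 0.03, -0.000, -0.000, 0.000,
-1.36, 0.03, -2.70, -0.000, -0.000, 0.000,
-1.36, 0.03, -5.42, -0.000, -0.000, 0.000,
-17.65, -12.97, -5.42, -0.000, -0.000, 0.594,
```

Request:
{"fn": "carry_out", "kwargs": {
  "steps": [-0.5,0,0,0,0,0,-1.0,0,0,0,0,0,-1.4,0,0,0,0,0,-1.4,0,-3,0,0,0,-1.4,0,-6,0,0,0,-17.6,-13,-6.5,0,0,0.594,-17.6,-13,-6.5,0,0,0.594,-17.6,-13,-6.5,0,0,0.594,-17.6,-13,-6.5,0,0,0.594,-17.6,-13,-6.5,0,0,0.594,-17.6,-13,-6.5,0,0,0.594,-17.6,-13,-6.5,0,0,0.594,-17.6,-13,-6.5,0,0,0.594,-17.6,-13,-6.5,0,0,0.594]
}}

```text
t: 7.93
position: [0.5116, -0.1785, 0.0807]
orientation: [-0.0, 0.716, 0.698, -0.0]
wrist_force: [-0.1, 0.1, 0.2]
opening: 0.257
grasp_force: 0.0
```

```bash
python3 - <<'E'
from p import *
a=get_image("scene")[180:310,220:370];b=get_image("top")[140:250,275:420]
s=observe();print(s["position"],s["wrist_force"],s["opening"])
v=np.hstack([cv2.resize(a,(450,390),interpolation=2),cv2.resize(b,(350,390),interpolation=2)])
cv2.imwrite("pics/c5.png",v[:,:,::-1])
t=-17
plan([(*tcp(-98.7,55.5,t,12),15.5,t,1)])
E
```

```text
[ 0.51168609 -0.17816569  0.08072206] [-0.08401185  0.14130003  0.56318385] 0.26020634992935443
-0.09, 0.04, 6.52, -0.000, -0.000, 0.001,
```

View pics/c5.png

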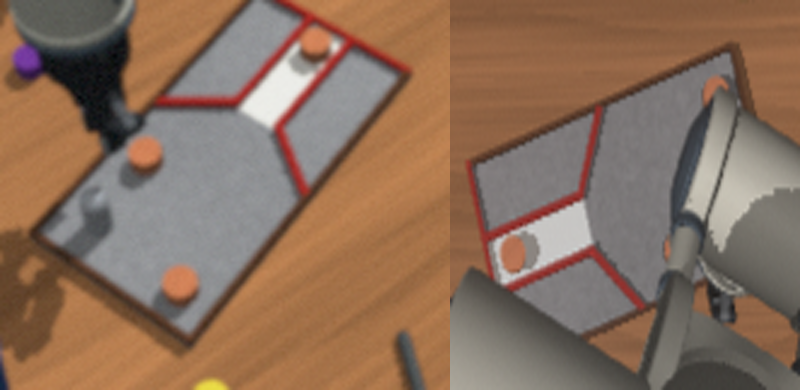

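Slug B is well inside the slot: (315,42) on the left half, (513,253) on the right. Now C.

Request:
{"fn": "carry_out", "kwargs": {
  "steps": [-0.1,0,1.5,0,0,0,-0.1,0,3.0,0,0,0,-0.1,0,4.2,0,0,0,-0.1,0,5.0,0,0,0,-0.1,0,5.6,0,0,0,-0.1,0,6.0,0,0,0,-0.1,0,6.3,0,0,0,-0.1,0,6.4,0,0,0,-0.1,0,6.5,0,0,0,-0.1,0,6.5,0,0,0,-0.1,0,6.5,0,0,0]
}}

```text
t: 8.95
position: [0.5118, -0.1803, 0.0161]
orientation: [0.0, 0.716, 0.698, 0.0]
wrist_force: [0.3, 0.5, -0.2]
opening: 0.256
grasp_force: 0.0
```

```bash
python3 - <<'E'
from p import *
s=observe();print(s["position"],s["wrist_force"])
t=-17
plan([(*tcp(-98.7,55.5,t,0),15.5,t,4),(*tcp(-20,0,t),15.5,t,15)])
E
```

```text
[ 0.51178592 -0.18030717  0.01606986] [ 0.30572681  0.50285829 -0.2145418 ]
0.33, 0.01, 0.01, 0.000, 0.000, -0.000,
0.66, 0.01, 0.03, 0.000, 0.000, -0.000,
0.99, 0.02, 0.04, 0.000, 0.000, -0.000,
1.33, 0.03, 0.06, 0.000, 0.000, -0.001,
1.94, 0.23, 0.06, 0.000, 0.000, -0.001,
2.55, 0.43, 0.06, 0.000, 0.000, -0.001,
3.16, 0.63, 0.06, 0.000, 0.000, -0.001,
3.77, 0.83, 0.06, 0.000, 0.000, -0.001,
4.38, 1.03, 0.06, 0.000, 0.000, -0.001,
4.99, 1.23, 0.06, 0.000, 0.000, -0.001,
5.60, 1.43, 0.06, 0.000, 0.000, -0.001,
6.21, 1.63, 0.06, 0.000, 0.000, -0.001,
6.82, 1.83, 0.06, 0.000, 0.000, -0.001,
7.43, 2.03, 0.06, 0.000, 0.000, -0.001,
8.04, 2.23, 0.06, 0.000, 0.000, -0.001,
8.65, 2.43, 0.06, 0.000, 0.000, -0.001,
9.26, 2.63, 0.06, 0.000, 0.000, -0.001,
9.87, 2.83, 0.06, 0.000, 0.000, -0.001,
10.48, 3.03, 0.06, 0.000, 0.000, -0.001,
```

Request:
{"fn": "carry_out", "kwargs": {
  "steps": [0.3,0,0,0,0,0,0.65,0,0,0,0,0,1.0,0,0,0,0,0,1.35,0.05,0,0,0,0,1.95,0.25,0,0,0,0,2.55,0.45,0,0,0,0,3.15,0.65,0,0,0,0,3.75,0.85,0,0,0,0,4.4,1.05,0,0,0,0,5.0,1.25,0,0,0,0,5.6,1.45,0,0,0,0,6.2,1.65,0,0,0,0,6.8,1.85,0,0,0,0,7.45,2.05,0,0,0,0,8.05,2.25,0,0,0,0,8.65,2.45,0,0,0,0,9.25,2.65,0,0,0,0,9.85,2.85,0,0,0,0,10.35,3.0,0,0,0,0,10.5,3.05,0,0,0,0]
}}

```text
t: 10.62
position: [0.5451, -0.0752, 0.0158]
orientation: [-0.0, 0.716, 0.698, 0.0]
wrist_force: [-0.4, -1.4, 0.2]
opening: 0.26
grasp_force: 0.6
```

```bash
python3 - <<'E'
from p import *
a=get_image("scene")[180:310,220:370]
s=observe();print(s["position"],s["wrist_force"])
cv2.imwrite("pics/c6.png",cv2.resize(a,(600,520),interpolation=2)[:,:,::-1])
t=-17
plan([(*tcp(-20,0,t),15.5,t,1),(*tcp(62,0,t),15.5,t,13)])
E
```

```text
[ 0.54504237 -0.07530765  0.0157614 ] [-0.05412776 -0.22400864 -0.16030066]
-0.11, -0.02, 0.03, 0.000, -0.000, 0.000,
0.50, -0.21, 0.03, 0.000, -0.000, 0.000,
1.10, -0.39, 0.03, 0.000, -0.000, 0.000,
1.70, -0.58, 0.03, 0.000, -0.000, 0.000,
2.31, -0.76, 0.03, 0.000, -0.000, 0.000,
2.91, -0.95, 0.03, 0.000, -0.000, 0.000,
3.51, -1.13, 0.03, 0.000, -0.000, 0.000,
4.12, -1.31, 0.03, 0.000, -0.000, 0.000,
4.72, -1.50, 0.03, 0.000, -0.000, 0.000,
5.32, -1.68, 0.03, 0.000, -0.000, 0.000,
5.93, -1.87, 0.03, 0.000, -0.000, 0.000,
6.53, -2.05, 0.03, 0.000, -0.000, 0.000,
7.13, -2.24, 0.03, 0.000, -0.000, 0.000,
7.74, -2.42, 0.03, 0.000, -0.000, 0.000,
```

View pics/c6.png

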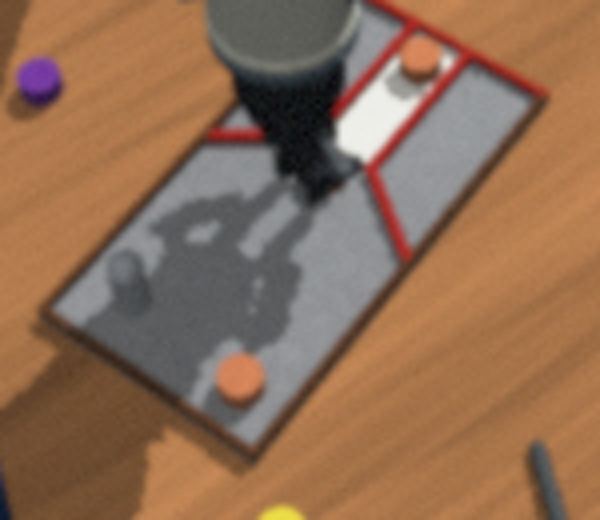

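The fingertips are at the gate, near (330,180), hiding slug C ahead of them, and the wrist force shows contact. B sits at (420,57). I'll push C in.

Request:
{"fn": "carry_out", "kwargs": {
  "steps": [0.5,-0.2,0,0,0,0,1.1,-0.4,0,0,0,0,1.7,-0.6,0,0,0,0,2.3,-0.75,0,0,0,0,2.9,-0.95,0,0,0,0,3.5,-1.15,0,0,0,0,4.1,-1.3,0,0,0,0,4.7,-1.5,0,0,0,0,5.3,-1.7,0,0,0,0,5.9,-1.85,0,0,0,0,6.5,-2.05,0,0,0,0,7.1,-2.25,0,0,0,0,7.55,-2.35,0,0,0,0,7.75,-2.4,0,0,0,0,7.75,-2.4,0,0,0,0]
}}

```text
t: 11.92
position: [0.5227, 0.0026, 0.0158]
orientation: [-0.0, 0.716, 0.698, -0.0]
wrist_force: [-0.5, 0.0, 0.1]
opening: 0.258
grasp_force: 0.0
```

```bash
python3 - <<'E'
from p import *
s=observe();print(s["position"],s["wrist_force"])
x,y=tcp(62,0,-17,15);t=10
plan([(x,y,15.5,-17,3),(x,y,80,-17,2),(*tcp(-184.6,-55.5,t,10),80,t,1)])
E
```

```text
[0.52273352 0.0025972  0.01577533] [-0.50610253  0.03581813  0.05645852]
-0.50, 0.00, 0.01, -0.000, -0.000, 0.000,
-1.00, 0.01, 0.02, -0.000, -0.000, 0.000,
-1.50, 0.01, 0.03, -0.000, -0.000, 0.000,
-1.50, 0.01, -3.20, -0.000, -0.000, 0.000,
-1.50, 0.01, -6.42, -0.000, -0.000, 0.000,
-22.60, 14.00, -6.43, -0.000, -0.000, -0.471,
```

Request:
{"fn": "carry_out", "kwargs": {
  "steps": [-0.5,0,0,0,0,0,-1.0,0,0,0,0,0,-1.5,0,0,0,0,0,-1.5,0,-3.2,0,0,0,-1.5,0,-6.4,0,0,0,-22.6,14.0,-6.5,0,0,-0.471,-22.6,14.0,-6.5,0,0,-0.471,-22.6,14.0,-6.5,0,0,-0.471,-22.6,14.0,-6.5,0,0,-0.471,-22.6,14.0,-6.5,0,0,-0.471,-22.6,14.0,-6.5,0,0,-0.471,-22.6,14.0,-6.5,0,0,-0.471,-22.6,14.0,-6.5,0,0,-0.471,-22.6,14.0,-6.5,0,0,-0.471,-22.6,14.0,-6.5,0,0,-0.471]
}}

```text
t: 13.17
position: [0.656, -0.2269, 0.0805]
orientation: [-0.001, 0.534, 0.846, -0.0]
wrist_force: [0.2, 0.0, 0.2]
opening: 0.263
grasp_force: 0.0
```

```bash
python3 - <<'E'
from p import *
from m import blobs
a=get_image("scene")[180:310,220:370];b=get_image("top")[140:250,275:420]
s=observe();print(s["position"],s["wrist_force"],s["opening"])
v=np.hstack([cv2.resize(a,(450,390),interpolation=2),cv2.resize(b,(350,390),interpolation=2)])
cv2.imwrite("pics/c7.png",v[:,:,::-1])
for q,p in blobs("top")[0]:
    d=world("top",[p],.026)[0]-G;print(p.round(1),(d@[np.cos(A),np.sin(A)]).round(4),(d@[-np.sin(A),np.cos(A)]).round(4),round(q))
t=10
plan([(*tcp(-184.6,-55.5,t,10),15.5,t,1)])
E
```

```text
[ 0.65632693 -0.22646885  0.08080554] [0.2853705  0.32165878 0.07158239] 0.25640972966955566
-0.06, 0.03, 6.54, -0.000, -0.000, 0.000,
```

View pics/c7.png

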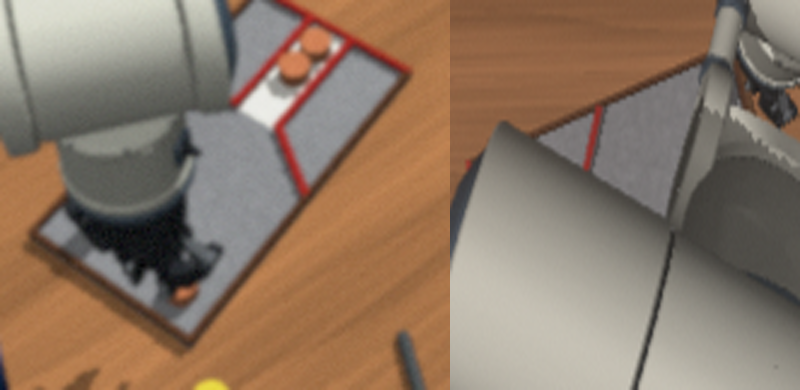

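Two slugs are in single file in the slot, at (315,42) and (295,67). The tool is above and behind slug A.

Request:
{"fn": "carry_out", "kwargs": {
  "steps": [-0.05,0,1.5,0,0,0,-0.05,0,3.0,0,0,0,-0.05,0,4.2,0,0,0,-0.05,0,5.0,0,0,0,-0.05,0,5.6,0,0,0,-0.05,0,6.0,0,0,0,-0.05,0,6.3,0,0,0,-0.05,0,6.4,0,0,0,-0.05,0,6.5,0,0,0,-0.05,0,6.5,0,0,0,-0.05,0,6.5,0,0,0]
}}

```text
t: 14.23
position: [0.6573, -0.228, 0.0161]
orientation: [0.0, 0.534, 0.846, 0.0]
wrist_force: [-1.1, 0.7, 0.6]
opening: 0.262
grasp_force: 0.0
```

```bash
python3 - <<'E'
from p import *
s=observe();print(s["position"],s["wrist_force"])
t=10
plan([(*tcp(-184.6,-55.5,t,0),15.5,t,3),(*tcp(-87,-24,t),15.5,t,15)])
E
```

```text
[ 0.65733755 -0.22802551  0.01614184] [-1.08003304  0.69975259  0.63555293]
0.37, 0.01, 0.02, 0.000, 0.000, -0.000,
0.74, 0.01, 0.04, 0.000, 0.000, -0.001,
1.12, 0.02, 0.06, 0.000, 0.000, -0.001,
1.79, -0.08, 0.06, 0.000, 0.000, -0.001,
2.47, -0.17, 0.06, 0.000, 0.000, -0.001,
3.15, -0.27, 0.06, 0.000, 0.000, -0.001,
3.83, -0.36, 0.06, 0.000, 0.000, -0.001,
4.50, -0.46, 0.06, 0.000, 0.000, -0.001,
5.18, -0.55, 0.06, 0.000, 0.000, -0.001,
5.86, -0.65, 0.06, 0.000, 0.000, -0.001,
6.53, -0.74, 0.06, 0.000, 0.000, -0.001,
7.21, -0.83, 0.06, 0.000, 0.000, -0.001,
7.89, -0.93, 0.06, 0.000, 0.000, -0.001,
8.57, -1.02, 0.06, 0.000, 0.000, -0.001,
9.24, -1.12, 0.06, 0.000, 0.000, -0.001,
9.92, -1.21, 0.06, 0.000, 0.000, -0.001,
10.60, -1.31, 0.06, 0.000, 0.000, -0.001,
11.27, -1.40, 0.06, 0.000, 0.000, -0.001,
```

Request:
{"fn": "carry_out", "kwargs": {
  "steps": [0.35,0,0,0,0,0,0.7,0,0,0,0,0,1.05,0,0,0,0,0,1.45,-0.05,0,0,0,0,2.0,-0.1,0,0,0,0,2.65,-0.2,0,0,0,0,3.3,-0.3,0,0,0,0,3.95,-0.4,0,0,0,0,4.6,-0.5,0,0,0,0,5.25,-0.55,0,0,0,0,5.9,-0.65,0,0,0,0,6.55,-0.75,0,0,0,0,7.2,-0.85,0,0,0,0,7.9,-0.95,0,0,0,0,8.55,-1.0,0,0,0,0,9.25,-1.1,0,0,0,0,9.9,-1.2,0,0,0,0,10.6,-1.3,0,0,0,0,11.1,-1.4,0,0,0,0,11.25,-1.4,0,0,0,0]
}}

```text
t: 15.9
position: [0.5954, -0.1316, 0.0158]
orientation: [-0.0, 0.533, 0.846, -0.0]
wrist_force: [0.6, -1.1, 0.5]
opening: 0.259
grasp_force: 0.6
```

```bash
python3 - <<'E'
from p import *
s=observe();print(s["position"],s["wrist_force"],s["grasp_force"])
t=10
plan([(*tcp(-15,0,t),15.5,t,12),(*tcp(29,0,t),15.5,t,7)])
E
```

```text
[ 0.59537747 -0.13156481  0.01576654] [ 0.5628906  -1.13858195  0.51956782] 0.6079628504812717
0.62, -0.09, 0.00, -0.000, -0.000, -0.000,
1.23, -0.18, 0.01, -0.000, -0.000, -0.000,
1.85, -0.27, 0.01, -0.000, -0.000, -0.000,
2.47, -0.36, 0.01, -0.000, -0.000, -0.000,
3.09, -0.45, 0.01, -0.000, -0.000, -0.000,
3.70, -0.54, 0.02, -0.000, -0.000, -0.000,
4.32, -0.63, 0.02, -0.000, -0.000, -0.000,
4.94, -0.72, 0.02, -0.000, -0.000, -0.000,
5.56, -0.81, 0.02, -0.000, -0.000, -0.000,
6.17, -0.90, 0.03, -0.000, -0.000, -0.000,
6.79, -0.98, 0.03, -0.000, -0.000, -0.000,
7.41, -1.07, 0.03, -0.000, -0.000, -0.000,
8.03, -0.97, 0.03, -0.000, -0.000, -0.000,
8.65, -0.86, 0.03, -0.000, -0.000, -0.000,
9.27, -0.75, 0.03, -0.000, -0.000, -0.000,
9.88, -0.64, 0.03, -0.000, -0.000, -0.000,
10.50, -0.53, 0.03, -0.000, -0.000, -0.000,
11.12, -0.42, 0.03, -0.000, -0.000, -0.000,
11.74, -0.31, 0.03, -0.000, -0.000, -0.000,
```

Request:
{"fn": "carry_out", "kwargs": {
  "steps": [0.5,-0.05,0,0,0,0,1.1,-0.15,0,0,0,0,1.75,-0.25,0,0,0,0,2.4,-0.35,0,0,0,0,3.05,-0.45,0,0,0,0,3.7,-0.55,0,0,0,0,4.3,-0.65,0,0,0,0,4.95,-0.7,0,0,0,0,5.55,-0.8,0,0,0,0,6.2,-0.9,0,0,0,0,6.8,-1.0,0,0,0,0,7.4,-1.05,0,0,0,0,8.0,-0.95,0,0,0,0,8.6,-0.85,0,0,0,0,9.2,-0.75,0,0,0,0,9.8,-0.65,0,0,0,0,10.4,-0.55,0,0,0,0,11.0,-0.45,0,0,0,0,11.5,-0.35,0,0,0,0,11.75,-0.3,0,0,0,0]
}}

```text
t: 17.57
position: [0.5425, -0.0269, 0.0158]
orientation: [-0.0, 0.533, 0.846, -0.0]
wrist_force: [0.3, -1.4, 0.1]
opening: 0.259
grasp_force: 0.5
```

Request:
{"fn": "carry_out", "kwargs": {
  "steps": [-0.5,0,0,0,0,0,-1.0,0,0,0,0,0,-1.5,0,0,0,0,0,-1.5,0,-3.0,0,0,0,-1.5,0,-6.5,0,0,0,-5,0,-9,0,0,0,-9,0,-12,0,0,0,-13,0,-12,0,0,0,-17,0,-12,0,0,0,-20,0,-12,0,0,0,-20,0,-12,0,0,0,-20,0,-12,0,0,0]
}}

```text
t: 18.57
position: [0.6292, -0.2108, 0.1354]
orientation: [0.0, 0.535, 0.845, 0.0]
wrist_force: [-0.3, 0.5, -0.2]
opening: 0.255
grasp_force: 0.0
```

```bash
python3 - <<'E'
from p import *
from m import blobs
a=get_image("scene")[180:310,220:370];b=get_image("top")[140:250,275:420]
v=np.hstack([cv2.resize(a,(450,390),interpolation=2),cv2.resize(b,(350,390),interpolation=2)])
cv2.imwrite("pics/c8.png",v[:,:,::-1])
for n in("top","scene"):
  for q,p in blobs(n)[0]:
    d=world(n,[p],.026 if n=="top" else .02)[0]-G;x,y=d@[np.cos(A),np.sin(A)],d@[-np.sin(A),np.cos(A)]
    if abs(y)<.03: print(n,p.round(1),x.round(4),y.round(4),round(q))
E
```

```text
top [322.  204.3] 0.0295 -0.0014 56
top [312.1 206.9] 0.0599 -0.0026 46
scene [331.  176.5] 0.1603 0.0215 264
scene [346.1 180.6] 0.1738 -0.025 51
scene [324.6 193. ] 0.0987 0.0013 60
scene [317.4 200.8] 0.0634 0.0022 64
scene [311.  208.6] 0.0304 0.0009 65
scene [242.3 279.9] -0.2545 0.0136 20
scene [231.8 287.1] -0.2854 0.0223 64
```

View pics/c8.png

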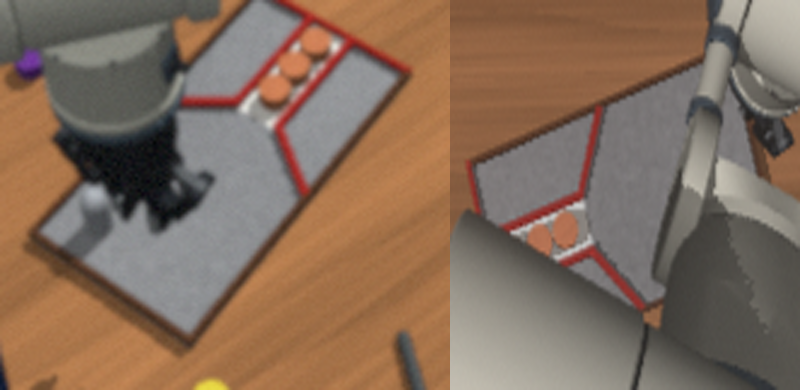

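All three slugs are in the slot at x ≈ 30, 63 and 99 mm beyond the gate. The punch stands at its place, (95,200), and the arm is clear, so I'm handing in.

```bash
python3 -c "
from cell import *
print(job_done())"
```

```text
the job is handed in; nothing more can be done
None
```

I swept all three copper slugs into the slot one at a time, with their centres about 30, 63 and 99 mm beyond the gate and the punch still standing in place, and handed the job in at about 19 s of the 72 s allowed; the hand-in returned no verdict.

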